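# Bring the blue dye bottle over the scuff, nozzle down

## Robot

A 6-joint arm with a two-finger parallel gripper is mounted at the origin on the work surface. World frame = base frame: x ahead of the robot, y to its left, z up, the work surface at z = 0. Lengths are in m, angles in rad, forces in N, time in s.
With the tool pointing down it reaches from about 0.4 to 0.925 m from the base axis. Payload 12.5 kg.
Tool frame: the origin (TCP) lies between the finger pads; the fingertips stand 19 mm ahead of it and the grasp point (between the pads) is the TCP (bot.finger_overhang is the z of the fingertips in the tool frame, in m); z points along the fingers, y is the direction in which the jaws open and shut (so a half turn about z gives the same grasp; the last joint's range is limited). The gripper opens to 95 mm and grips with 3 to 60 N. Pads are 20 mm wide; open, the fingers measure 119 mm over their backs; the gripper's body (75 mm by 180 mm) begins 59 mm behind the grasp point.
Start: joints at [-1.313, 0.491, 1.559, -0, 1.092, -0.106], TCP at [0.222, -0.584, 0.234] pointing down, gripper open.
Joint ranges: [-3.1, 3.1], [-0.84, 2.19], [0.05, 2.79], [-1.13, 4.28], [0.06, 2.93], [-2.69, 2.69]. Speed limits (rad/s): [2.22, 2.22, 2.79, 3.14, 3.14, 3.14].

## Interface

Orientations are given as a unit quaternion [x, y, z, w].
In Python, from workcell import bot gives the robot as it stands.
- The arm moves only by the tool carry_out, never from a script. Its argument "moves" is a list that holds one entry, the list of rows, each a list of 7 numbers: the shift along the tool's x, y, z in m, then the turn, a rotation vector about the tool's x, y, z in rad, then the opening, from 0 (shut) to 1 (fully open). In form: [[[x, y, z, rx, ry, rz, fingers], ...]]. A call has exactly 5 rows; each row shifts and turns the commanded pose from where the row before left it, along the tool's axes as they then stand; what a row does not reach is not made up. A row lasts 1/12 s, in which the tool goes at most 41.7 mm and 7.16 degrees, less where a joint would pass 70% of its speed; a pose out of reach is approached as far as the arm can. A call with a gripper value outside its range is refused whole. The fingers move at their own pace and stop on an object; "grip_force" is the grip in N (left out, the last holds). Time passes only in rows, so rows that do not move let the fingers close, or fill a call up. It gives the time, the measured TCP pose, the force and the opening at its end, in the units of the state.
- bot.get_obs(): the state, without advancing time (a new reading comes with each control period).
- bot.grab_frame(name): name is "side" or "top"; returns a dict with "image" (480x640x3 uint8, blue, green, red), "fx", "fy", "cx", "cy" (pixels), "distortion" ([k1, k2, p1, p2, k3] as OpenCV has them; the pictures are not rectified), "camera_from_world" (4x4, takes a point from world to camera coordinates). Camera axes: x right, y down, z forward; pixel columns grow to the right and rows downward; lengths in m; the calibration is good to about 2 mm. A picture is of the moment at which its call begins. There is no depth.
- bot.sign_off(): hands the job in, once; it reports no verdict.
Trained networks look in the newest picture that a camera, given by its name, has taken for a name from the list of things; names that differ only in an ending like _2 or _b are one class to them, and where a whole thing is asked for, a point or a joint stands for the part that bears it (a point fixed in the world has none). Each returns a list of dicts, best first, with "p" (0 to 1); they miss things now and then, are a little off and sometimes report something else, mostly with a low value. They report only what shows in the picture. A call takes as long as a camera call. They do not tell look-alikes from the thing itself.
- bot.look_for(name, camera): "location" ([column, row] in pixels, amid what is visible of it).
- bot.tip_of(name, camera): "location" ([column, row] in pixels: a listed point, or the origin of a listed thing).
The state is a dict: "t": time; "joints": joint angles; "joint_vel": joint speeds; "effort": joint torques, N m; "eef_pos": TCP position; "eef_rot": TCP orientation; "force": force on the tool from outside, world axes, zero at the start; "ft_torque": the same for the moment, N m; "width": finger opening in m.
Only numpy, scipy, OpenCV 4.12 (cv2) and the standard library are available. Lean on these libraries where they do the work, as an engineer would, in place of code of your own. Each camera call takes 0.05 s, during which the arm holds its last target.

## Task

Draw the blue dye bottle out of the slanting wooden rack, carry it with its nozzle up or level until the nozzle is over the leather panel, then turn it nozzle-down (slanting down at about 45 degrees or steeper) with the nozzle tip a few centimetres above the middle of the pale scuffed patch, ready to touch in the colour. Finish while still holding it there, steady and clear of the leather; do not let the bottle touch the leather, and leave the other two bottles in the rack and the thread spool and sponge where they are.

Things in the scene. Friction and masses are not known exactly. Their poses are not given: they have to be found in the camera images.
- blue_bottle: the bottle to use: blue, rigid, about 140 g. Body 38 mm diameter, 100 mm long, white label at 50-94 mm, collar 25 mm wide at 112-124 mm, cone nozzle to 160 mm. Origin: centre of its underside; own +z along its axis to the nozzle. Starts in any pocket of the rack, nozzle 30 degrees above level, lower 48 mm inside; grip across it 62-95 mm from the underside. Loose fit: draws straight out
- blue_bottle_tip (a point): tip of the blue bottle's nozzle: on its axis, 160 mm from its underside; axes parallel to the bottle's own
- rack: fixed beech block on a dark base board, upright dark cheek boards at own y = -137 and +137 mm (88 mm high). Three pockets in a row at own y = -84, 0, +84 mm, 41 mm wide, 48 mm deep, all looking along own -x and 30 degrees above level. Highest edge of the block 104 mm above the table. Origin: on the table under the row, own z up
- red_bottle: red dye bottle, same shape and size as the blue one, in another pocket of the rack; leave it there. Origin: centre of its underside; own +z along its axis to the nozzle
- yellow_bottle: yellow dye bottle, same shape and size as the blue one, in another pocket of the rack; leave it there. Origin: centre of its underside; own +z along its axis to the nozzle
- panel: fixed brown leather bag panel lying flat on newspaper, 200 mm (own x) by 160 mm (own y), 6 mm thick, stitched round its edge. Origin: centre of its underside, on the table; own z up
- scuff (a point): middle of the pale oval scuffed patch on the panel, about 48 by 30 mm, at the leather's surface (6 mm above the table), 30 mm along own x and 20 mm along own y of the panel from its centre
- spool: loose standing spool of black thread with a yellow foot, 50 mm diameter, 70 mm high; a bystander. Origin: centre of its underside
- sponge: loose pale green foam block 70 x 50 x 36 mm, rigid here; a bystander. Origin: centre of its underside
Things that resemble listed ones, but are neither listed nor needed, are in the scene too. Several things have the shape of the blue_bottle; the one meant has the colours described above.

How it is judged:
By the outcome, as a careful person would: the job done as asked, in the order asked, and still so for the second after the job is handed in, while the arm keeps its last pose, push and grip.
It also fails if it takes over 38 s, if anything falls off the work surface, if the arm or the gripper's body presses on something with over 40 N, if the wrist force passes 120 N, or if a joint passes its speed limit or range.

## Working session

There is one attempt and no reset: what is moved stays moved. The work goes in short steps, Python scripts to look and compute and a tool call to move; the robot and the scene stay as the last step left them, time stands still between calls to the robot, and variables do not carry over. Pictures are saved under pics/ and viewed, and the job is handed in when it is done.

Besides the shell and the picture viewer there is one more tool, called after "Request:" by a JSON object that holds its "name" and its "arguments", one argument or row to a line. carry_out: Moves the arm, as the interface text tells. Its arguments: {"type":"object","properties":{"moves":{"type":"array"},"grip_force":{"type":"number"}},"required":["moves"]}

```bash
ls; mkdir -p pics; python3 - <<'E'
from workcell import bot
import cv2
print(bot.get_obs())
for c in("side","top"):
    f=bot.grab_frame(c); cv2.imwrite(f"pics/{c}0.png",f["image"])
    print(c,f["fx"],f["fy"],f["cx"],f["cy"],f["distortion"],f["camera_from_world"])
    for n in("blue_bottle","rack","panel","spool","sponge","red_bottle","yellow_bottle"):
        print(n,bot.look_for(n,c)[:4],bot.tip_of(n,c)[:4])
    for n in("scuff","blue_bottle_tip"): print(n,bot.tip_of(n,c)[:4])
E
```

```text
pics
{'t': 0.0, 'joints': array([-1.31259316e+00,  4.91563175e-01,  1.55944673e+00,  2.94106310e-05,
        1.09166051e+00, -1.05599585e-01]), 'joint_vel': array([ 1.00875885e-03, -9.54215328e-04,  5.41698743e-05,  1.23383022e-03,
       -2.45203693e-04, -1.07863529e-03]), 'effort': array([ 6.36612094e-05, -6.12653089e+01, -2.58186418e+01,  6.93809101e-02,
        4.82913991e-02, -1.11916006e-04]), 'eef_pos': array([ 0.22236769, -0.58387845,  0.23306042]), 'eef_rot': array([ 9.83502597e-01,  1.80893205e-01, -2.80696687e-05, -5.38304398e-04]), 'force': array([-0.28175706,  0.27633026,  0.93889406]), 'ft_torque': array([ 0.01312654, -0.01083286, -0.07538194]), 'width': 0.09510234490352988}
side 462.9048471991956 462.9048471991956 318.80393985584357 246.58181431595526 [-0.11294585  0.          0.          0.          0.        ] [[-0.80103319 -0.59832008  0.01894491  0.46496706]
 [-0.42944339  0.55231653 -0.7145102   0.24645573]
 [ 0.41704221 -0.58048215 -0.69936848  0.8270914 ]
 [ 0.          0.          0.          1.        ]]
blue_bottle [{'location': [317.7, 316.0], 'p': 0.63}, {'
[... 1305 characters left out ...]
': 0.4}]
panel [{'location': [410.9, 232.4], 'p': 0.84}] [{'location': [413.2, 233.9], 'p': 0.87}]
spool [{'location': [328.7, 147.8], 'p': 0.9}] [{'location': [329.2, 150.3], 'p': 0.91}]
sponge [{'location': [434.5, 151.3], 'p': 0.79}] [{'location': [431.9, 156.5], 'p': 0.92}]
red_bottle [{'location': [259.2, 248.4], 'p': 0.71}] [{'location': [233.2, 239.6], 'p': 0.83}]
yellow_bottle [{'location': [269.2, 211.2], 'p': 0.88}, {'location': [258.4, 246.4], 'p': 0.24}] [{'location': [241.4, 208.6], 'p': 0.71}]
scuff [{'location': [406.2, 219.6], 'p': 0.92}]
blue_bottle_tip [{'location': [278.8, 290.2], 'p': 0.68}, {'location': [249.6, 394.7], 'p': 0.67}, {'location': [432.3, 157.5], 'p': 0.24}]
```

View pics/side0.png

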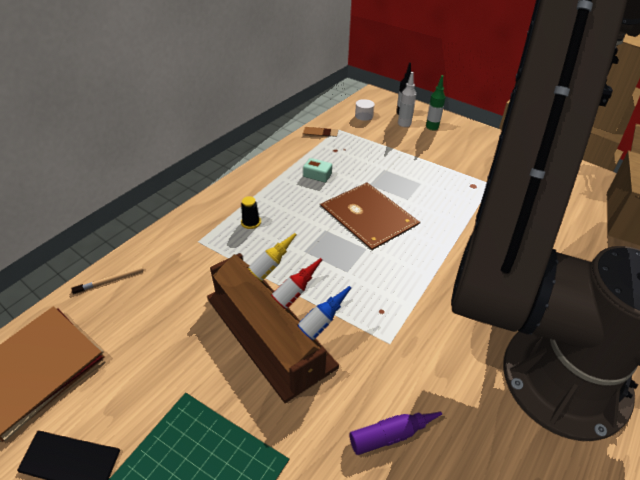

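View pics/top0.png

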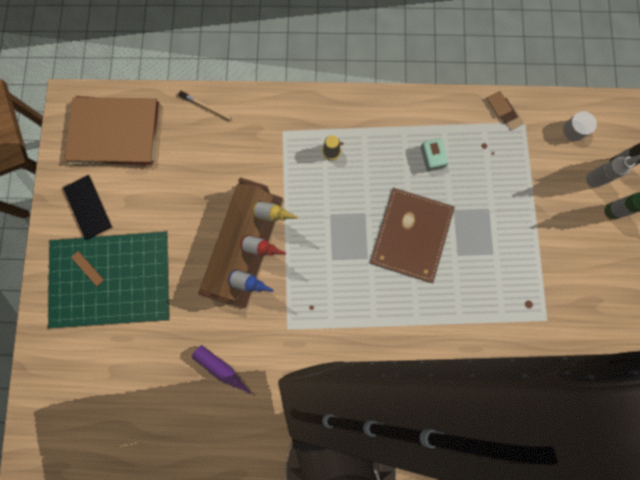

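The blue bottle is in the pocket nearest the robot, at about (250,283) in the top view. The purple lookalike lies at about (222,370). I'll zoom in to get the tips.

```bash
python3 - <<'E'
import cv2,numpy as np
a=cv2.imread("pics/top0.png")[170:320,190:340]; b=cv2.imread("pics/side0.png")[220:370,210:410]
a=cv2.resize(a,None,fx=4,fy=4,interpolation=cv2.INTER_CUBIC);b=cv2.resize(b,None,fx=4,fy=4,interpolation=cv2.INTER_CUBIC)
cv2.imwrite("pics/topz.png",a);cv2.imwrite("pics/sidez.png",b)
E
```

```text
(no output)
```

View pics/topz.png

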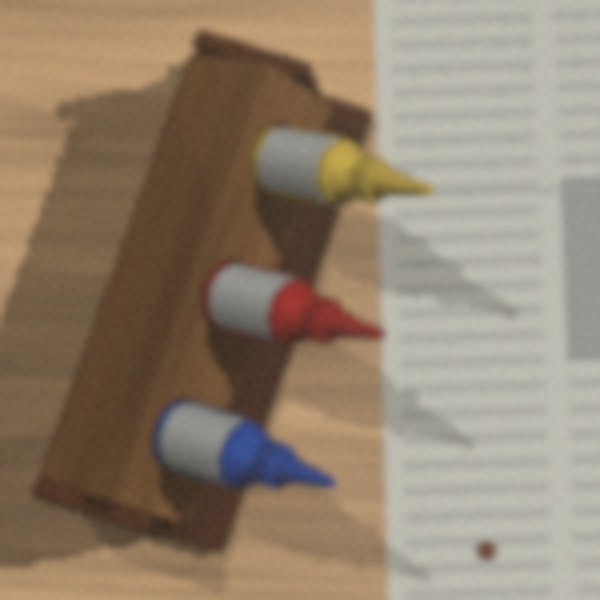

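View pics/sidez.png

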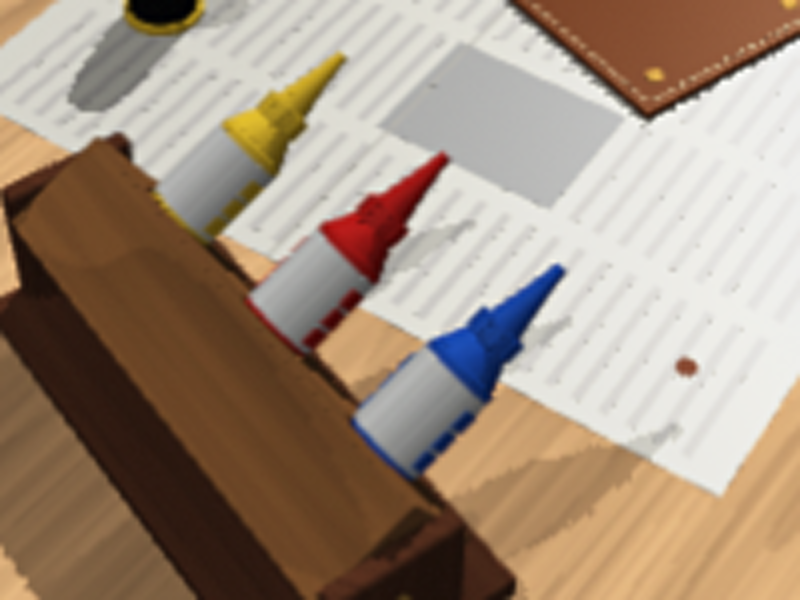

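In the zooms, the tips are at these pixels:

| Bottle | Top | Side |
|---|---|---|
| Blue | (273.2,290.7) | (350.2,287.0) |
| Red | (285.7,253.5) | (321.2,259.3) |
| Yellow | (297.5,217.3) | (295.5,234.5) |

Next I'll triangulate them.

```bash
cat > h.py <<'E'
import numpy as np, cv2
from scipy.spatial.transform import Rotation as R
CAL={"side":(462.9048471991956,318.80393985584357,246.58181431595526,[-0.11294585,0,0,0,0],np.array([[-0.80103319,-0.59832008,0.01894491,0.46496706],[-0.42944339,0.55231653,-0.7145102,0.24645573],[0.41704221,-0.58048215,-0.69936848,0.8270914]])),
"top":(459.8960268969922,312.1733777535455,239.7144086913407,[-0.02100658,0,0,0,0],np.array([[0.02766544,-0.99937015,-0.0222244,0.06667132],[-0.98724093,-0.02382844,-0.15744062,0.52304136],[0.15681189,0.0262965,-0.98727834,1.04612064]]))}
def K(c): f,cx,cy,d,T=CAL[c]; return np.array([[f,0,cx],[0,f,cy],[0,0,1.]]),np.array(d),T
def und(c,p): k,d,T=K(c); return cv2.undistortPoints(np.array([[p]],float),k,d)[0,0]
def proj(c,P):
    k,d,T=K(c); return cv2.projectPoints(np.atleast_2d(np.array(P,float)),cv2.Rodrigues(T[:,:3])[0],T[:,3],k,d)[0][:,0]
def tri(ps,pt):
    X=cv2.triangulatePoints(K("side")[2],K("top")[2],und("side",ps).reshape(2,1),und("top",pt).reshape(2,1))[:,0]; X=X[:3]/X[3]
    return X, proj("side",X)[0]-ps, proj("top",X)[0]-pt
def onz(c,p,z):
    T=K(c)[2]; Rm=T[:,:3]; o=-Rm.T@T[:,3]; d=Rm.T@np.append(und(c,p),1); return o+d*(z-o[2])/d[2]
E
python3 - <<'E'
from h import *
t=[tri(a,b) for a,b in(((350.2,287),(273.2,290.7)),((321.2,259.3),(285.7,253.5)),((295.5,234.5),(297.5,217.3)))]
for x in t: print(x)
d=t[2][0]-t[0][0]; print("len",np.linalg.norm(d),"dir",np.degrees(np.arctan2(d[1],d[0])))
for c,p in(("side",(356.2,207)),("top",(406.2,219.6)),("top",(408,220.5))): print("scuff",onz(c,p,.006))
for c,p in(("side",(367.8,211.6)),("top",(413.2,233.9))): print("panel",onz(c,p,.0))
for c,p in(("side",(255,337.1)),("top",(229.2,240.9))): print("rack",onz(c,p,.0))
for n,a,b in(("spool",(250.8,221.7),(329.2,150.3)),("sponge",(317.9,177),(431.9,156.5))): print(n,onz("side",a,0),onz("top",b,0))
E
```

```text
(array([0.39550094, 0.15852415, 0.13051363]), array([0.48769505, 0.11386917]), array([-0.15711977, -0.37972711]))
(array([0.47636662, 0.13475324, 0.12955346]), array([0.41828842, 0.10607134]), array([-0.15337527, -0.33557144]))
(array([0.55655623, 0.11159586, 0.1295791 ]), array([0.17808494, 0.04839055]), array([-0.07320957, -0.14729905]))
len 0.16775560318682142 dir -16.245064860841993
scuff [ 0.58535506 -0.16349411  0.006     ]
scuff [ 0.58242374 -0.14820092  0.006     ]
scuff [ 0.58027474 -0.15259348  0.006     ]
panel [ 0.55605087 -0.17279918  0.        ]
panel [ 0.54827044 -0.16624825  0.        ]
rack [5.25989263e-01 2.78143036e-01 1.11022302e-16]
rack [0.51992744 0.28618196 0.        ]
spool [0.76059503 0.0355029  0.        ] [0.75859287 0.04447285 0.        ]
sponge [ 0.74247861 -0.21278853  0.        ] [ 7.47621800e-01 -2.14811963e-01 -2.22044605e-16]
```

```bash
cat >> h.py <<'E'
tip0=np.array([.3955,.1585,.130]); row=np.array([.160*1,-.0467,0]); row/=np.linalg.norm(row)
hd=np.array([row[1],-row[0],0]); A0=np.cos(np.pi/6)*hd+np.array([0,0,.5])
def pose_b(tip,a,s=.08):
    """TCP pose for bottle tip & axis a; x_t=-a, y_t horizontal"""
    a=a/np.linalg.norm(a); x=-a; 
    y=np.cross(a,[0,0,1.]); y/=np.linalg.norm(y)
    z=np.cross(x,y)
    if z@np.array([0,0,1])>0 and abs(a[2])<.99: y=-y; z=-z
    return tip-(.16-s)*a, R.from_matrix(np.c_[x,y,z])
def axis(head,elev): h,e=np.radians([head,elev]); return np.array([np.cos(e)*np.cos(h),np.cos(e)*np.sin(h),np.sin(e)])
def slerp(r0,r1,u): return r0*R.from_rotvec((r0.inv()*r1).as_rotvec()*u)
def rows(path,n,g,p0,r0):
    """path(u)->(p,R); prints n rows"""
    out=[];p,r=np.array(p0),r0
    for i in range(1,n+1):
        P,Q=path(i/n); d=np.round(r.inv().apply(P-p),3); w=np.round((r.inv()*Q).as_rotvec(),2)
        if np.linalg.norm(d)>.0417 or np.linalg.norm(w)>.125: print("LIMIT",i,np.linalg.norm(d),np.linalg.norm(w))
        p=p+r.apply(d); r=r*R.from_rotvec(w); out.append([float(v)+0. for v in (*d,*w)]+[g])
    for i in range(0,n,5): print([out[i:i+5]])
    return p,r
def lin(p0,r0,p1,r1): return lambda u:(p0+(p1-p0)*u,slerp(r0,r1,u))
def cyl(p0,r0,p1,r1,zb=0):
    c=lambda p:np.array([np.hypot(p[0],p[1]),np.arctan2(p[1],p[0]),p[2]])
    a,b=c(p0),c(p1)
    def f(u):
        q=a+(b-a)*u; q[2]+=zb*np.sin(np.pi*u)
        return np.array([q[0]*np.cos(q[1]),q[0]*np.sin(q[1]),q[2]]),slerp(r0,r1,u)
    return f
E
python3 - <<'E'
from h import *
from workcell import bot
o=bot.get_obs();print(o["t"])
p0,r0=o["eef_pos"],R.from_quat(o["eef_rot"])
G,Q=pose_b(tip0,A0);print(G,Q.as_matrix())
pre=G-Q.apply([0,0,.14]);print(pre)
p,r=rows(cyl(p0,r0,pre,Q,.12),30,.65,p0,r0);print(p)
E
```

```text
1.7
[0.41491174 0.22500703 0.09      ] [[ 2.42646725e-01  9.59946225e-01 -1.40092152e-01]
 [ 8.31337817e-01 -2.80184305e-01 -4.79973113e-01]
 [-5.00000000e-01  5.55111512e-17 -8.66025404e-01]]
[0.43452464 0.29220326 0.21124356]
[[[0.037, -0.004, -0.012, -0.01, -0.02, -0.03, 0.65], [0.037, -0.006, -0.012, -0.01, -0.01, -0.03, 0.65], [0.036, -0.006, -0.013, 0.0, -0.02, -0.03, 0.65], [0.036, -0.008, -0.013, -0.01, -0.01, -0.03, 0.65], [0.035, -0.008, -0.013, -0.01, -0.02, -0.03, 0.65]]]
[[[0.034, -0.01, -0.013, -0.01, -0.02, -0.03, 0.65], [0.033, -0.01, -0.013, -0.01, -0.01, -0.03, 0.65], [0.033, -0.012, -0.012, 0.0, -0.02, -0.03, 0.65], [0.032, -0.012, -0.012, -0.01, -0.02, -0.03, 0.65], [0.032, -0.013, -0.012, -0.01, -0.01, -0.03, 0.65]]]
[[[0.031, -0.014, -0.011, -0.01, -0.02, -0.03, 0.65], [0.03, -0.015, -0.011, -0.01, -0.01, -0.03, 0.65], [0.03, -0.016, -0.01, 0.0, -0.02, -0.03, 0.65], [0.029, -0.017, -0.009, -0.01, -0.02, -0.03, 0.65], [0.029, -0.018, -0.008, -0.01, -0.01, -0.03, 0.65]]]
[[[0.028, -0.019, -0.007, -0.01, -0.02, -0.03, 0.65], [0.028, -0.019, -0.007, -0.01, -0.02, -0.03, 0.65], [0.027, -0.02, -0.005, -0.01, -0.01, -0.03, 0.65], [0.027, -0.021, -0.005, 0.0, -0.02, -0.03, 0.65], [0.026, -0.022, -0.003, -0.01, -0.01, -0.03, 0.65]]]
[[[0.026, -0.022, -0.003, -0.01, -0.02, -0.03, 0.65], [0.026, -0.023, -0.002, -0.01, -0.02, -0.03, 0.65], [0.025, -0.023, -0.001, -0.01, -0.01, -0.03, 0.65], [0.025, -0.025, -0.001, 0.0, -0.02, -0.03, 0.65], [0.024, -0.024, 0.001, -0.01, -0.01, -0.03, 0.65]]]
[[[0.024, -0.025, 0.001, -0.01, -0.02, -0.03, 0.65], [0.023, -0.026, 0.002, -0.01, -0.02, -0.03, 0.65], [0.023, -0.026, 0.002, -0.01, -0.01, -0.03, 0.65], [0.022, -0.026, 0.002, 0.0, -0.02, -0.03, 0.65], [0.022, -0.026, 0.003, -0.01, -0.02, -0.03, 0.65]]]
[0.43484768 0.29218341 0.21120323]
```

Request:
{"name": "carry_out", "arguments": {
  "moves": [
    [[0.037,-0.004,-0.012,-0.01,-0.02,-0.03,0.65],[0.037,-0.006,-0.012,-0.01,-0.01,-0.03,0.65],[0.036,-0.006,-0.013,0.0,-0.02,-0.03,0.65],[0.036,-0.008,-0.013,-0.01,-0.01,-0.03,0.65],[0.035,-0.008,-0.013,-0.01,-0.02,-0.03,0.65]]
  ]
}}

```text
t: 2.12
eef_pos: [0.3766, -0.4782, 0.2908]
eef_rot: [0.966, 0.254, -0.036, 0.027]
force: [0.0, -1.1, -0.3]
width: 0.0674
```

Request:
{"name": "carry_out", "arguments": {
  "moves": [
    [[0.034,-0.01,-0.013,-0.01,-0.02,-0.03,0.65],[0.033,-0.01,-0.013,-0.01,-0.01,-0.03,0.65],[0.033,-0.012,-0.012,0.0,-0.02,-0.03,0.65],[0.032,-0.012,-0.012,-0.01,-0.02,-0.03,0.65],[0.032,-0.013,-0.012,-0.01,-0.01,-0.03,0.65]]
  ]
}}

```text
t: 2.53
eef_pos: [0.4867, -0.3361, 0.3303]
eef_rot: [0.941, 0.326, -0.071, 0.054]
force: [0.8, -0.2, 0.3]
width: 0.0619
```

Request:
{"name": "carry_out", "arguments": {
  "moves": [
    [[0.031,-0.014,-0.011,-0.01,-0.02,-0.03,0.65],[0.03,-0.015,-0.011,-0.01,-0.01,-0.03,0.65],[0.03,-0.016,-0.01,0.0,-0.02,-0.03,0.65],[0.029,-0.017,-0.009,-0.01,-0.02,-0.03,0.65],[0.029,-0.018,-0.008,-0.01,-0.01,-0.03,0.65]]
  ]
}}

```text
t: 2.95
eef_pos: [0.548, -0.1722, 0.3428]
eef_rot: [0.909, 0.394, -0.106, 0.08]
force: [0.6, 0.1, -0.2]
width: 0.0624
```

```bash
python3 - <<'E'
from h import *
from workcell import bot
o=bot.get_obs();print(o["t"],o["joints"].tolist(),o["eef_pos"].tolist(),o["eef_rot"].tolist(),o["width"])
j=o["joints"]
print((R.from_euler("z",j[0])*R.from_euler("y",j[1]+j[2])*R.from_euler("z",j[3])*R.from_euler("y",j[4])*R.from_euler("z",j[5]+np.pi/2)).as_quat())
E
```

```text
2.95 [-0.3056406687800773, 0.3603506032292696, 1.5011899189077222, -0.26790891884609236, 1.3448860877962823, 0.5158343491126405] [0.5480166181229854, -0.17221881528374722, 0.3427888909041352] [0.9093244438192637, 0.39423930336059154, -0.10619198793647726, 0.08017287107645095] 0.06237272879470757
[ 0.90932444  0.3942393  -0.10619199  0.08017287]
```

```bash
python3 - <<'E'
from h import *
G,Q=pose_b(tip0,A0)
for j1 in(30,40):
  for j23 in (1.7,2.0,2.3):
    M=R.from_euler("y",-j23)*R.from_euler("z",-j1,degrees=True)*Q
    e=M.as_euler("ZYZ"); print(j1,j23,e-[0,0,np.pi/2])
E
```

```text
30 1.7 [-0.36467701  1.82008608  0.78505461]
30 2.0 [-0.35308947  1.53893538  0.8907011 ]
30 2.3 [-0.37173411  1.2581463   0.99830543]
40 1.7 [-0.29538943  1.87631607  0.95529011]
40 2.0 [-0.28137295  1.58852357  1.04143976]
40 2.3 [-0.29222463  1.30060097  1.12669078]
```

Request:
{"name": "carry_out", "arguments": {
  "moves": [
    [[0.028,-0.019,-0.007,-0.01,-0.02,-0.03,0.65],[0.028,-0.019,-0.007,-0.01,-0.02,-0.03,0.65],[0.027,-0.02,-0.005,-0.01,-0.01,-0.03,0.65],[0.027,-0.021,-0.005,0.0,-0.02,-0.03,0.65],[0.026,-0.022,-0.003,-0.01,-0.01,-0.03,0.65]]
  ]
}}

```text
t: 3.37
eef_pos: [0.5571, -0.0027, 0.3222]
eef_rot: [0.871, 0.46, -0.14, 0.105]
force: [0.2, 0.7, 0.5]
width: 0.0616
```

```bash
python3 - <<'E'
from h import *
from workcell import bot
o=bot.get_obs();print(o["t"],o["joints"].tolist(),o["eef_pos"].tolist())
from scipy.optimize import least_squares
D=[([-1.31259316,.491563175,1.55944673,2.94e-05,1.09166051,-.105599585],[.22236769,-.58387845,.23306042]),
([-0.3056406687800773, 0.3603506032292696, 1.5011899189077222, -0.26790891884609236, 1.3448860877962823, 0.5158343491126405],[0.5480166181229854, -0.17221881528374722, 0.3427888909041352]),(o["joints"],o["eef_pos"])]
def fk(j,k):
    b=R.from_euler("z",j[0]);s=lambda t:np.array([np.sin(t),0,np.cos(t)])
    q=b*R.from_euler("y",j[1]+j[2])*R.from_euler("z",j[3])*R.from_euler("y",j[4])*R.from_euler("z",j[5]+np.pi/2)
    return b.apply(np.array([k[0],0,k[1]])+k[2]*s(j[1])+k[3]*s(j[1]+j[2])+k[4]*s(j[1]+j[2]-np.pi/2))+k[5]*q.apply([0,0,1]),q
f=lambda k:np.concatenate([fk(j,k)[0]-p for j,p in D])
r=least_squares(f,[0,.3,.6,.5,0,.3]);print(r.x,r.cost,np.abs(r.fun).max())
E
```

```text
3.3667 [0.017504830393621502, 0.39085894747438477, 1.5254242327062255, -0.32015829613450336, 1.396309161013415, 0.6998624049795286] [0.5570677251264747, -0.002722336956211195, 0.32223284993796275]
[-0.52102225 -1.13302114  4.29162371  0.32284383 -2.53182925  0.0227318 ] 0.002207864093361484 0.06371632358642595
```

Request:
{"name": "carry_out", "arguments": {
  "moves": [
    [[0.026,-0.022,-0.003,-0.01,-0.02,-0.03,0.65],[0.026,-0.023,-0.002,-0.01,-0.02,-0.03,0.65],[0.025,-0.023,-0.001,-0.01,-0.01,-0.03,0.65],[0.025,-0.025,-0.001,0.0,-0.02,-0.03,0.65],[0.024,-0.024,0.001,-0.01,-0.01,-0.03,0.65]]
  ]
}}

```text
t: 3.78
eef_pos: [0.5174, 0.1573, 0.2744]
eef_rot: [0.825, 0.522, -0.174, 0.13]
force: [0.4, 0.2, 0.0]
width: 0.0616
```

Request:
{"name": "carry_out", "arguments": {
  "moves": [
    [[0.024,-0.025,0.001,-0.01,-0.02,-0.03,0.65],[0.023,-0.026,0.002,-0.01,-0.02,-0.03,0.65],[0.023,-0.026,0.002,-0.01,-0.01,-0.03,0.65],[0.022,-0.026,0.002,0.0,-0.02,-0.03,0.65],[0.022,-0.026,0.003,-0.01,-0.02,-0.03,0.65]]
  ]
}}

```text
t: 4.2
eef_pos: [0.4341, 0.2935, 0.2107]
eef_rot: [0.772, 0.579, -0.209, 0.156]
force: [-0.1, 0.2, -0.3]
width: 0.062
```

```bash
python3 - <<'E'
from h import *
from workcell import bot
o=bot.get_obs();print(o["t"],o["joints"].tolist(),o["eef_pos"].tolist(),o["width"])
p0,r0=o["eef_pos"],R.from_quat(o["eef_rot"])
G,Q=pose_b(tip0,A0)
print(r0.as_matrix().round(3))
mid=G-Q.apply([0,0,.06])
p,r=rows(lin(p0,r0,mid,Q),5,.65,p0,r0);print(p)
E
```

```text
4.2 [0.6190119899777777, 0.5536974920409825, 1.614258831219216, -0.32073619673916387, 1.412841797562058, 1.0255030965081382] [0.4340798170546056, 0.29349669839043113, 0.2107435791049219] 0.06204048071047835
[[ 0.242  0.96  -0.143]
 [ 0.829 -0.281 -0.484]
 [-0.504 -0.001 -0.863]]
[[[0.0, 0.0, 0.016, 0.0, 0.0, 0.0, 0.65], [0.0, 0.0, 0.016, 0.0, 0.0, 0.0, 0.65], [0.0, 0.001, 0.016, 0.0, 0.0, 0.0, 0.65], [-0.001, 0.0, 0.016, 0.0, 0.0, 0.0, 0.65], [0.0, 0.0, 0.016, 0.0, 0.01, 0.0, 0.65]]]
[0.42338885 0.2536776  0.14217141]
```

Approaching along the tool axis: first to 60 mm away, then a picture to check.

Request:
{"name": "carry_out", "arguments": {
  "moves": [
    [[0.0,0.0,0.016,0.0,0.0,0.0,0.65],[0.0,0.0,0.016,0.0,0.0,0.0,0.65],[0.0,0.001,0.016,0.0,0.0,0.0,0.65],[-0.001,0.0,0.016,0.0,0.0,0.0,0.65],[0.0,0.0,0.016,0.0,0.0,0.0,0.65]]
  ]
}}

```text
t: 4.62
eef_pos: [0.424, 0.2522, 0.1421]
eef_rot: [0.773, 0.579, -0.209, 0.156]
force: [0.0, 0.4, 0.2]
width: 0.0619
```

```bash
python3 - <<'E'
from h import *
from workcell import bot
f=bot.grab_frame("side")["image"];cv2.imwrite("pics/s1.png",cv2.resize(f[150:400,180:480],None,fx=2.5,fy=2.4))
o=bot.get_obs();print(o["t"],o["eef_pos"].tolist())
p0,r0=o["eef_pos"],R.from_quat(o["eef_rot"])
G,Q=pose_b(tip0,A0)
p,r=rows(lin(p0,r0,G,Q),5,.65,p0,r0);print(p)
E
```

```text
4.6667 [0.4228001060780572, 0.2506537061279835, 0.1399304133594196]
[[[0.0, 0.0, 0.011, 0.0, 0.0, 0.0, 0.65], [0.001, 0.0, 0.012, 0.0, 0.0, 0.0, 0.65], [0.0, 0.0, 0.011, 0.0, 0.0, 0.0, 0.65], [0.001, 0.0, 0.011, 0.0, 0.01, 0.0, 0.65], [0.0, 0.0, 0.012, 0.0, 0.0, 0.0, 0.65]]]
[0.41499893 0.22476281 0.08970861]
```

View pics/s1.png

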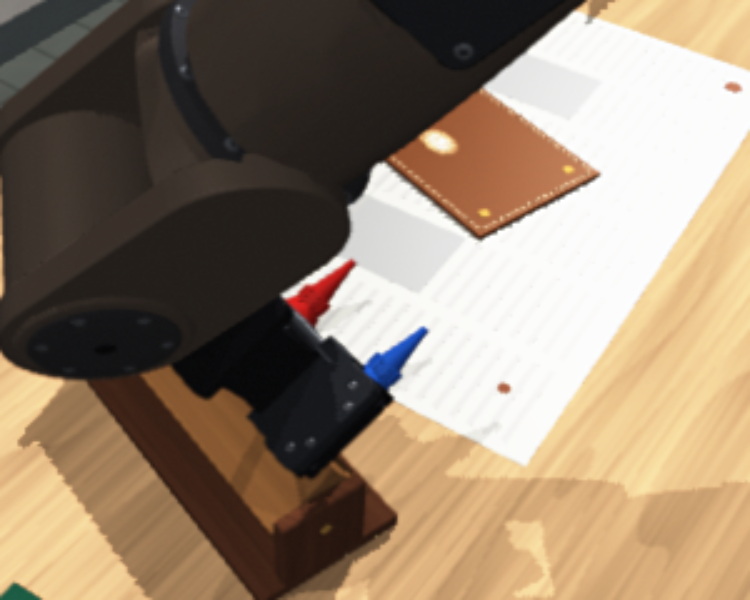

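The picture shows the gripper straddling the blue bottle, whose nozzle is at crop (425,330), with nothing touching. I'll go down and close.

Request:
{"name": "carry_out", "arguments": {
  "moves": [
    [[0.0,0.0,0.012,0.0,0.0,0.0,0.65],[0.001,0.0,0.012,0.0,0.0,0.0,0.65],[0.0,0.0,0.011,0.0,0.0,0.0,0.65],[0.001,0.0,0.011,0.0,0.0,0.0,0.65],[0.0,0.0,0.01,0.0,0.0,0.0,0.65]]
  ]
}}

```text
t: 5.08
eef_pos: [0.4168, 0.227, 0.093]
eef_rot: [0.773, 0.578, -0.209, 0.156]
force: [0.1, -0.1, -0.7]
width: 0.062
```

Request:
{"name": "carry_out", "arguments": {
  "moves": [
    [[0,0,0,0,0,0,0.55],[0,0,0,0,0,0,0.45],[0,0,0,0,0,0,0.35],[0,0,0,0,0,0,0.3],[0,0,0,0,0,0,0.3]]
  ],
  "grip_force": 25
}}

```text
t: 5.5
eef_pos: [0.417, 0.2273, 0.0938]
eef_rot: [0.773, 0.579, -0.209, 0.156]
force: [0.1, -0.1, 1.3]
width: 0.0371
```

```bash
python3 - <<'E'
from h import *
from workcell import bot
o=bot.get_obs();print(o["t"],o["eef_pos"].tolist(),o["width"],o["force"],o["ft_torque"])
G,Q=pose_b(tip0,A0);print(G, R.from_quat(o["eef_rot"]).inv().apply(G-o["eef_pos"]))
E
```

```text
5.5 [0.4170041647981287, 0.2273062828624383, 0.09375486799353178] 0.03708730379587472 [ 0.11342276 -0.05915671  1.27513744] [ 0.24004708 -0.26836393  0.02996544]
[0.41491174 0.22500703 0.09      ] [-0.00052526 -0.00135992  0.00465173]
```

Request:
{"name": "carry_out", "arguments": {
  "moves": [
    [[-0.01,0,0,0,0,0,0.3],[-0.013,0,0,0,0,0,0.3],[-0.015,0,0,0,0,0,0.3],[-0.015,0,0,0,0,0,0.3],[-0.012,0,0,0,0,0,0.3]]
  ],
  "grip_force": 30
}}

```text
t: 5.92
eef_pos: [0.3999, 0.1713, 0.1271]
eef_rot: [0.773, 0.578, -0.21, 0.156]
force: [0.5, 0.0, -2.2]
width: 0.0373
```

```bash
python3 - <<'E'
from h import *
from workcell import bot
for c in("side","top"):
    f=bot.grab_frame(c)["image"];cv2.imwrite(f"pics/{c}2.png",f)
    print(bot.tip_of("blue_bottle_tip",c)[:3])
o=bot.get_obs();print(o["t"],o["joints"].tolist(),o["eef_pos"].tolist(),o["width"],o["force"],o["ft_torque"])
E
```

```text
[{'location': [380.0, 261.0], 'p': 0.93}, {'location': [442.5, 413.9], 'p': 0.64}]
[{'location': [299.4, 298.5], 'p': 0.87}, {'location': [251.0, 394.8], 'p': 0.61}]
6.1167 [0.46837119740526706, 0.5501296067062396, 1.9361091775642336, -0.4291920393574672, 1.0765180701437493, 1.0420244102271492] [0.4008590505458934, 0.17284334046503497, 0.12633595966977684] 0.037492501879185035 [ 0.15426432 -0.29923653 -2.51367657] [ 0.40616735 -0.24468841 -0.01218247]
```

View pics/side2.png

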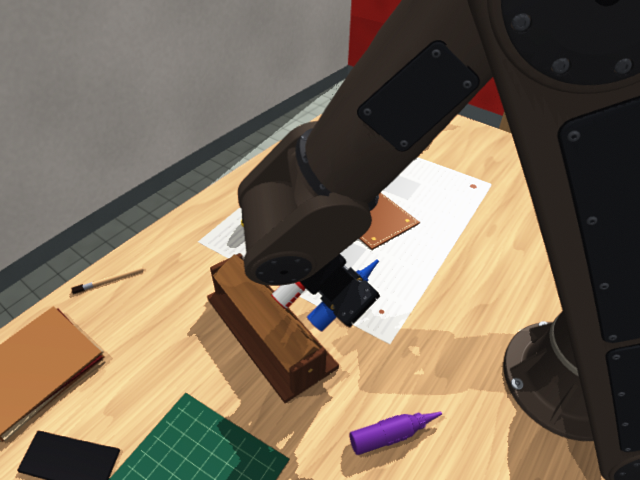

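View pics/top2.png

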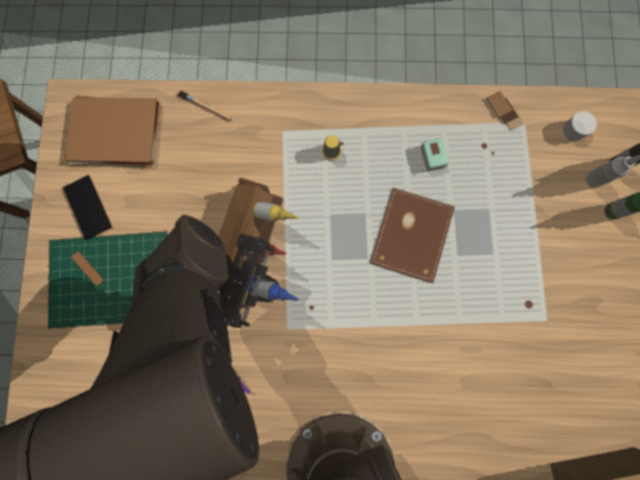

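Bottle out: its blue base shows at side (320,317), clear of the block, and the tip is at (380,261). Next: fit the arm geometry and plan the carry.

```bash
cat > fit.py <<'E'
from h import *
from scipy.optimize import least_squares
D=[([-1.31259316,.491563175,1.55944673,2.94e-05,1.09166051,-.105599585],[.22236769,-.58387845,.23306042]),
([-0.3056406687800773, 0.3603506032292696, 1.5011899189077222, -0.26790891884609236, 1.3448860877962823, 0.5158343491126405],[0.5480166181229854, -0.17221881528374722, 0.3427888909041352]),
([0.017504830393621502, 0.39085894747438477, 1.5254242327062255, -0.32015829613450336, 1.396309161013415, 0.6998624049795286],[0.5570677251264747, -0.002722336956211195, 0.32223284993796275]),
([0.6190119899777777, 0.5536974920409825, 1.614258831219216, -0.32073619673916387, 1.412841797562058, 1.0255030965081382],[0.4340798170546056, 0.29349669839043113, 0.2107435791049219]),
([0.46837119740526706, 0.5501296067062396, 1.9361091775642336, -0.4291920393574672, 1.0765180701437493, 1.0420244102271492],[0.4008590505458934, 0.17284334046503497, 0.12633595966977684])]
s=lambda t:np.array([np.sin(t),0,np.cos(t)])
def fk(j,k):
    b=R.from_euler("z",j[0])
    w=b*R.from_euler("y",j[1]+j[2])*R.from_euler("z",j[3]); q=w*R.from_euler("y",j[4])*R.from_euler("z",j[5]+np.pi/2)
    return b.apply(np.array([k[0],k[6],k[1]])+k[2]*s(j[1])+k[3]*s(j[1]+j[2])+k[4]*s(j[1]+j[2]-np.pi/2))+k[5]*q.apply([0,0,1])+w.apply([k[7],k[8],0]),q
f=lambda k:np.concatenate([np.concatenate([fk(j,k)[0]-p for j,p in D]),1e-3*np.array(k)*[1,.2,.2,.2,1,.2,1,1,1]])
fit=least_squares(f,[0,.3,.6,.5,0,.3,0,0,0]);k=fit.x
lo=np.array([-3.1,-.84,.05,-1.13,.06,-2.69]);hi=np.array([3.1,2.19,2.79,4.28,2.93,2.69])
def ik(p,q,j0):
    def g(j):
        P,Q=fk(j,k);return np.concatenate([(P-p)*5,(Q.inv()*q).as_rotvec()])
    r=least_squares(g,np.clip(j0,lo+.01,hi-.01),bounds=(lo,hi));return r.x,np.abs(r.fun).max()
E
python3 - <<'E'
from fit import *
print(k.round(4),np.abs(fit.fun[:15]).max())
X,a,b=tri((380,261),(299.4,298.5));print("tip",X,a,b)
r=R.from_quat([0.773, 0.578, -0.21, 0.156]);p=np.array([.40086,.17284,.12634]);print("tip in tool",r.inv().apply(X-p))
S=np.array([.582,-.153,.006])
j=np.array(D[-1][0])
for head,el in((-106,30),(-150,30),(-150,-55),(165,30),(165,-55),(-120,-55)):
    P,Q=pose_b(S+[0,0,.035 if el<0 else .12],axis(head,el)); print(head,el,P.round(3),*ik(P,Q,j))
E
```

```text
[ 0.      0.1967  0.5868  0.411  -0.0431  0.2529  0.0659  0.      0.    ] 3.658383221361028e-07
tip [0.37726003 0.09941701 0.15996617] [-0.9209054  -0.21287507] [0.28711291 0.75896367]
tip in tool [-0.08352708 -0.00189404  0.00991225]
-106 30 [ 0.601 -0.086  0.086] [-0.04846268  0.72173262  1.67834522 -0.62880259  0.97472117  0.65258618] 9.475531470570786e-11
-150 30 [ 0.642 -0.118  0.086] [-0.16081454  0.85624271  1.34216461 -0.32815225  1.37456854  1.02189382] 5.412337245047638e-13
-150 -55 [ 0.622 -0.13   0.107] [-0.61801966  0.69580582  2.04729961  1.69315682  0.84877703 -1.08133691] 1.021762119357561e-09
165 30 [ 0.649 -0.171  0.086] [-0.34095949  0.91539227  1.1986726  -0.03955777  1.54978595  1.50303738] 1.8371415499984778e-11
165 -55 [ 0.626 -0.165  0.107] [-0.40549065  0.66550347  2.19341883  2.95418156  0.68100948 -1.50731317] 1.0894063429134349e-14
-120 -55 [ 0.605 -0.113  0.107] [-0.642099    0.75159053  1.84527513  1.13371004  1.11477484 -0.96049254] 1.6608936448392342e-12
```

```bash
python3 - <<'E'
from fit import *
print(onz("side",(355.2,209.2),.006),onz("side",(356.2,207),.006))
im=cv2.imread("pics/side0.png")[170:260,310:430];cv2.imwrite("pics/ps.png",cv2.resize(im,None,fx=6,fy=6,interpolation=cv2.INTER_CUBIC))
im=cv2.imread("pics/top0.png")[180:290,360:470];cv2.imwrite("pics/pt.png",cv2.resize(im,None,fx=5,fy=5,interpolation=cv2.INTER_CUBIC))
S=np.array([.581,-.155,.006]);tt=np.array([-.081,0,.005])
j0=np.array(D[-1][0])
for head in range(-180,-50,10):
    j=j0;js=[]
    for u in np.linspace(0,1,18):
        e=30-85*u; _,Q=pose_b(S,axis(head,e)); tip=S+[0,0,.12-.085*u]; j,er=ik(tip-Q.apply(tt),Q,j); js.append(j)
        if er>1e-4: print(head,"fail",e);break
    js=np.array(js); print(head,"minj5",js[:,4].min().round(2),"maxstep",np.abs(np.diff(js,axis=0)).max(0).round(3),js[0].round(2),js[-1].round(2))
E
```

```text
[ 0.58256387 -0.15471165  0.006     ] [ 0.58535506 -0.16349411  0.006     ]
-180 minj5 0.24 maxstep [0.02  0.035 0.062 0.577 0.151 0.588] [-0.28  0.91  1.2  -0.14  1.54  1.33] [-0.51  0.66  2.18  2.49  0.71 -1.35]
-170 minj5 0.35 maxstep [0.028 0.034 0.058 0.389 0.13  0.403] [-0.24  0.9   1.23 -0.2   1.5   1.22] [-0.56  0.66  2.15  2.19  0.74 -1.25]
-160 minj5 0.45 maxstep [0.032 0.033 0.053 0.281 0.11  0.298] [-0.2   0.88  1.28 -0.27  1.45  1.12] [-0.6   0.67  2.11  1.92  0.79 -1.15]
-150 minj5 0.55 maxstep [0.036 0.031 0.047 0.213 0.093 0.229] [-0.16  0.85  1.33 -0.33  1.38  1.02] [-0.63  0.69  2.05  1.68  0.85 -1.07]
-140 minj5 0.64 maxstep [0.038 0.029 0.039 0.172 0.08  0.186] [-0.13  0.83  1.4  -0.39  1.31  0.92] [-0.65  0.7   1.99  1.46  0.93 -1.01]
-130 minj5 0.72 maxstep [0.039 0.029 0.03  0.145 0.073 0.155] [-0.1   0.8   1.48 -0.45  1.22  0.84] [-0.65  0.72  1.92  1.28  1.02 -0.97]
-120 minj5 0.77 maxstep [0.039 0.03  0.021 0.13  0.069 0.135] [-0.07  0.76  1.56 -0.52  1.13  0.75] [-0.65  0.75  1.84  1.12  1.12 -0.96]
-110 minj5 0.79 maxstep [0.039 0.032 0.012 0.123 0.068 0.1
[... 165 characters left out ...]
8  0.92  0.61] [-0.62  0.79  1.7   0.86  1.33 -0.97]
-90 minj5 0.72 maxstep [0.038 0.035 0.02  0.135 0.072 0.139] [-0.04  0.66  1.82 -0.77  0.8   0.55] [-0.6   0.82  1.62  0.75  1.43 -1.01]
-80 minj5 0.64 maxstep [0.036 0.037 0.027 0.158 0.077 0.166] [-0.05  0.63  1.91 -0.88  0.69  0.5 ] [-0.58  0.84  1.56  0.64  1.53 -1.05]
-70 minj5 0.54 maxstep [0.034 0.039 0.035 0.199 0.084 0.21 ] [-0.07  0.6   1.99 -1.02  0.57  0.47] [-0.55  0.87  1.49  0.54  1.61 -1.11]
-60 fail 30.0Traceback (most recent call last):
  File "<stdin>", line 12, in <module>
    return umr_maximum(a, axis, None, out, keepdims, initial, where)
ValueError: zero-size array to reduction operation maximum which has no identity
```

View pics/ps.png

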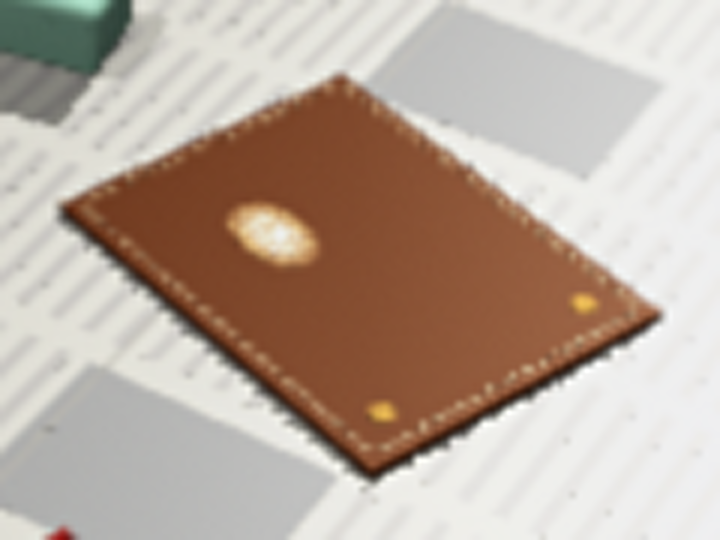

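View pics/pt.png

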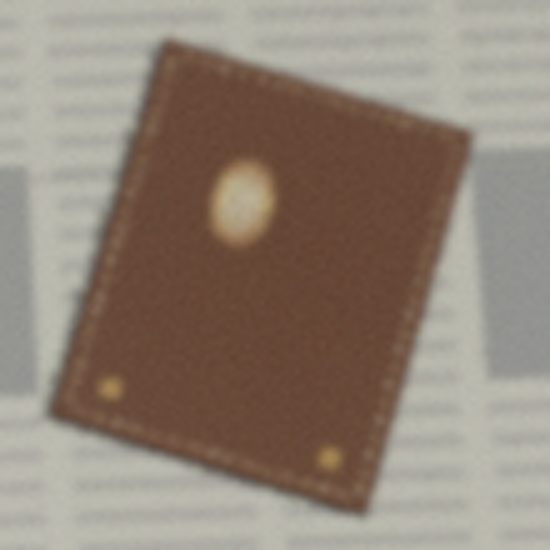

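```bash
cat > plan.py <<'E'
from fit import *
tt=np.array([-.081,0,.005]); S=np.array([.5815,-.154,.006]); H=-106.3
def bp(tip,e,h=H):
    _,Q=pose_b(S,axis(h,e)); return np.array(tip)-Q.apply(tt),Q
def check(path,n,j):
    js=[j]
    for i in range(1,n+1):
        x,er=ik(*path(i/n),js[-1]); js.append(x)
        if er>1e-4: print("IKFAIL",i,er)
    m=np.abs(np.diff(js,axis=0)).max(0)/(.7*np.array([2.22,2.22,2.79,3.14,3.14,3.14])/12); print("speed frac",m.round(2)); return js[-1]
E
python3 - <<'E'
from plan import *
from workcell import bot
o=bot.get_obs();p,r=o["eef_pos"],R.from_quat(o["eef_rot"]);j=o["joints"]
f=lin(p,r,*bp([.37,.06,.27],30)); j=check(f,5,j); p,r=rows(f,5,.3,p,r)
f=lin(p,r,*bp(S+[0,0,.2],28)); j=check(f,10,j); p,r=rows(f,10,.3,p,r)
print(p,r.apply(tt)+p)
E
```

```text
speed frac [0.11 0.32 0.06 0.01 0.21 0.17]
[[[-0.018, 0.0, -0.014, 0.0, 0.0, 0.0, 0.3], [-0.019, 0.001, -0.014, 0.0, 0.0, 0.0, 0.3], [-0.018, 0.0, -0.014, 0.0, 0.0, 0.0, 0.3], [-0.019, 0.001, -0.014, 0.0, 0.0, 0.0, 0.3], [-0.018, 0.0, -0.015, 0.0, 0.0, 0.0, 0.3]]]
speed frac [0.43 0.24 0.28 0.12 0.14 0.21]
[[[-0.009, 0.026, 0.013, 0.0, 0.0, 0.0, 0.3], [-0.01, 0.027, 0.012, 0.0, 0.01, 0.0, 0.3], [-0.009, 0.026, 0.013, 0.0, 0.0, 0.0, 0.3], [-0.01, 0.026, 0.012, 0.0, 0.01, 0.0, 0.3], [-0.01, 0.027, 0.013, 0.0, 0.0, 0.0, 0.3]]]
[[[-0.009, 0.026, 0.012, 0.0, 0.0, 0.0, 0.3], [-0.01, 0.026, 0.012, 0.0, 0.01, 0.0, 0.3], [-0.01, 0.027, 0.013, 0.0, 0.0, 0.0, 0.3], [-0.009, 0.026, 0.012, 0.0, 0.01, 0.0, 0.3], [-0.01, 0.027, 0.012, 0.0, 0.0, 0.0, 0.3]]]
[ 0.60278374 -0.08279732  0.17247867] [ 0.58188389 -0.15367887  0.2060197 ]
```

Request:
{"name": "carry_out", "arguments": {
  "moves": [
    [[-0.018,0.0,-0.014,0.0,0.0,0.0,0.3],[-0.019,0.001,-0.014,0.0,0.0,0.0,0.3],[-0.018,0.0,-0.014,0.0,0.0,0.0,0.3],[-0.019,0.001,-0.014,0.0,0.0,0.0,0.3],[-0.018,0.0,-0.015,0.0,0.0,0.0,0.3]]
  ]
}}

```text
t: 6.53
eef_pos: [0.3904, 0.1305, 0.2343]
eef_rot: [0.773, 0.579, -0.21, 0.156]
force: [0.7, -0.2, -1.5]
width: 0.0376
```

Request:
{"name": "carry_out", "arguments": {
  "moves": [
    [[-0.009,0.026,0.01,0.0,0.0,0.0,0.3],[-0.01,0.027,0.01,0.0,0.0,0.0,0.3],[-0.009,0.026,0.012,0.0,0.0,0.0,0.3],[-0.01,0.026,0.012,0.0,0.01,0.0,0.3],[-0.01,0.027,0.013,0.0,0.0,0.0,0.3]]
  ]
}}

```text
t: 6.95
eef_pos: [0.4983, 0.0254, 0.208]
eef_rot: [0.774, 0.58, -0.205, 0.153]
force: [0.1, 0.4, -1.6]
width: 0.0376
```

Request:
{"name": "carry_out", "arguments": {
  "moves": [
    [[-0.009,0.026,0.012,0.0,0.0,0.0,0.3],[-0.01,0.026,0.012,0.0,0.01,0.0,0.3],[-0.01,0.027,0.013,0.0,0.0,0.0,0.3],[-0.009,0.026,0.012,0.0,0.01,0.0,0.3],[-0.01,0.027,0.012,0.0,0.0,0.0,0.3]]
  ]
}}

```text
t: 7.37
eef_pos: [0.6047, -0.0807, 0.1775]
eef_rot: [0.776, 0.581, -0.198, 0.147]
force: [0.1, 0.9, -1.5]
width: 0.0373
```

```bash
python3 - <<'E'
from plan import *
from workcell import bot
for c in("side","top"):
    f=bot.grab_frame(c)["image"];cv2.imwrite(f"pics/{c}3.png",f)
    print(bot.tip_of("blue_bottle_tip",c)[:3])
o=bot.get_obs();p,r=o["eef_pos"],R.from_quat(o["eef_rot"]);j=o["joints"]
print(o["t"],p,j,o["width"],"tip",p+r.apply(tt))
for c in("side","top"): print(proj(c,p+r.apply(tt)))
E
```

```text
[{'location': [444.9, 414.8], 'p': 0.75}]
[{'location': [427.6, 199.2], 'p': 0.71}]
7.5667 [ 0.60360401 -0.08004033  0.17733669] [-0.04730131  0.60281405  1.61007959 -0.54066581  1.12283731  0.52576873] 0.03770157511067859 tip [ 0.5828767  -0.15058858  0.21167795]
[[360.7623958  138.11648843]]
[[425.71004904 198.91781355]]
```

View pics/side3.png

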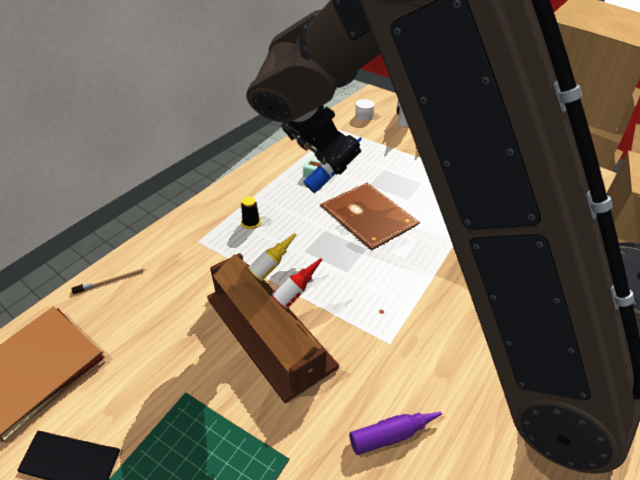

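View pics/top3.png

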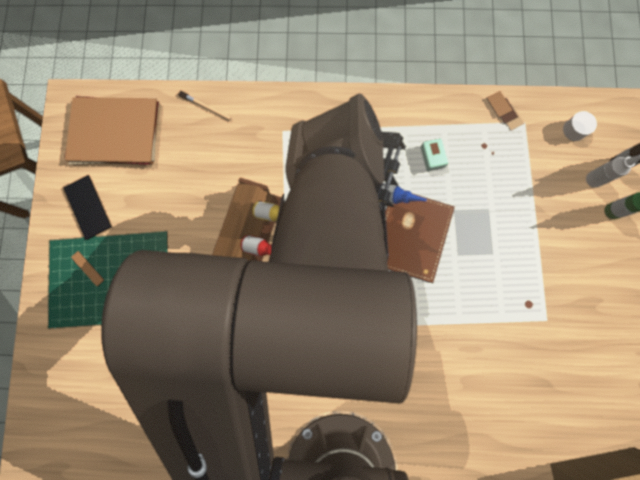

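Pictures show the tip at top (427,199), close to the predicted (426,199). It is over the panel with the nozzle up, and the other bottles are in place. Now to plan the turn.

```bash
python3 - <<'E'
from plan import *
from workcell import bot
o=bot.get_obs();p,r=o["eef_pos"],R.from_quat(o["eef_rot"]);j=o["joints"]
t0=p+r.apply(tt); t1=S+[0,0,.045]; p1,q1=bp(t1,-57)
def f(u):
    q=slerp(r,q1,u); return t0+(t1-t0)*u-q.apply(tt),q
check(f,20,j); P,Q=rows(f,20,.3,p,r); print(P+Q.apply(tt),Q.apply([-1,0,0]))
E
```

```text
speed frac [0.26 0.26 0.06 0.52 0.29 0.51]
[[[0.003, 0.0, 0.001, 0.0, 0.07, 0.0, 0.3], [0.003, 0.0, 0.001, 0.0, 0.08, 0.0, 0.3], [0.002, 0.0, 0.002, 0.0, 0.07, 0.0, 0.3], [0.001, 0.0, 0.002, 0.0, 0.08, 0.0, 0.3], [0.001, 0.0, 0.002, 0.0, 0.07, 0.0, 0.3]]]
[[[0.0, 0.0, 0.002, 0.0, 0.08, 0.0, 0.3], [0.0, 0.0, 0.002, 0.0, 0.07, 0.0, 0.3], [-0.001, 0.0, 0.002, 0.0, 0.08, 0.0, 0.3], [-0.002, 0.0, 0.001, 0.0, 0.07, 0.0, 0.3], [-0.002, 0.0, 0.002, 0.0, 0.08, 0.0, 0.3]]]
[[[-0.003, 0.0, 0.002, 0.0, 0.07, 0.0, 0.3], [-0.003, 0.0, 0.002, 0.0, 0.08, 0.0, 0.3], [-0.004, 0.0, 0.001, 0.0, 0.07, 0.0, 0.3], [-0.004, 0.0, 0.001, 0.0, 0.08, 0.0, 0.3], [-0.005, 0.0, 0.001, 0.0, 0.07, 0.0, 0.3]]]
[[[-0.006, 0.0, 0.0, 0.0, 0.07, 0.0, 0.3], [-0.006, 0.0, 0.0, 0.0, 0.08, 0.0, 0.3], [-0.006, 0.0, 0.0, 0.0, 0.07, 0.0, 0.3], [-0.007, 0.0, -0.001, 0.0, 0.08, 0.0, 0.3], [-0.007, 0.0, -0.001, 0.0, 0.07, 0.0, 0.3]]]
[ 0.58137123 -0.15410529  0.05070355] [-0.15725266 -0.524441   -0.8367994 ]
```

Request:
{"name": "carry_out", "arguments": {
  "moves": [
    [[0.003,0.0,0.001,0.0,0.07,0.0,0.3],[0.003,0.0,0.001,0.0,0.08,0.0,0.3],[0.002,0.0,0.002,0.0,0.07,0.0,0.3],[0.001,0.0,0.002,0.0,0.08,0.0,0.3],[0.001,0.0,0.002,0.0,0.07,0.0,0.3]]
  ]
}}

```text
t: 7.98
eef_pos: [0.6053, -0.072, 0.1675]
eef_rot: [0.799, 0.599, -0.05, 0.037]
force: [-0.1, -0.6, -2.5]
width: 0.0375
```

Request:
{"name": "carry_out", "arguments": {
  "moves": [
    [[0.0,0.0,0.002,0.0,0.08,0.0,0.3],[0.0,0.0,0.002,0.0,0.07,0.0,0.3],[-0.001,0.0,0.002,0.0,0.08,0.0,0.3],[-0.002,0.0,0.001,0.0,0.07,0.0,0.3],[-0.002,0.0,0.002,0.0,0.08,0.0,0.3]]
  ]
}}

```text
t: 8.4
eef_pos: [0.604, -0.0767, 0.1582]
eef_rot: [0.794, 0.595, 0.102, -0.076]
force: [-0.6, 0.3, -2.6]
width: 0.0373
```

Request:
{"name": "carry_out", "arguments": {
  "moves": [
    [[-0.003,0.0,0.002,0.0,0.07,0.0,0.3],[-0.003,0.0,0.002,0.0,0.08,0.0,0.3],[-0.004,0.0,0.001,0.0,0.07,0.0,0.3],[-0.004,0.0,0.001,0.0,0.08,0.0,0.3],[-0.005,0.0,0.001,0.0,0.07,0.0,0.3]]
  ]
}}

```text
t: 8.82
eef_pos: [0.5999, -0.0912, 0.1439]
eef_rot: [0.761, 0.571, 0.246, -0.185]
force: [-0.1, 0.1, -3.0]
width: 0.0372
```

Request:
{"name": "carry_out", "arguments": {
  "moves": [
    [[-0.006,0.0,0.0,0.0,0.07,0.0,0.3],[-0.006,0.0,0.0,0.0,0.08,0.0,0.3],[-0.006,0.0,0.0,0.0,0.07,0.0,0.3],[-0.007,0.0,-0.001,0.0,0.08,0.0,0.3],[-0.007,0.0,-0.001,0.0,0.07,0.0,0.3]]
  ]
}}

```text
t: 9.23
eef_pos: [0.593, -0.1147, 0.1227]
eef_rot: [0.703, 0.527, 0.382, -0.286]
force: [-0.6, -0.5, -3.5]
width: 0.0374
```

```bash
python3 - <<'E'
from plan import *
from workcell import bot
for c in("side","top"):
    f=bot.grab_frame(c)["image"];cv2.imwrite(f"pics/{c}4.png",f)
    print(bot.tip_of("blue_bottle_tip",c)[:3])
o=bot.get_obs();p,r=o["eef_pos"],R.from_quat(o["eef_rot"]);j=o["joints"]
print(o["t"],p,j,o["width"],"tip",p+r.apply(tt),r.apply([-1,0,0]))
for c in("side","top"): print(proj(c,p+r.apply(tt)))
E
```

```text
[{'location': [442.8, 413.9], 'p': 0.78}, {'location': [357.2, 197.1], 'p': 0.74}]
[{'location': [248.9, 394.8], 'p': 0.67}, {'location': [232.0, 240.1], 'p': 0.31}]
9.4333 [ 0.59312546 -0.11475576  0.12225466] [-0.64292816  0.7707873   1.73625592  0.94792664  1.29934558 -0.95440456] 0.03737705326068337 tip [ 0.58164904 -0.15338582  0.05181313] [-0.15613467 -0.52643904 -0.83575349]
[[356.58154069 195.11496917]]
[[411.89859448 216.07210944]]
```

View pics/side4.png

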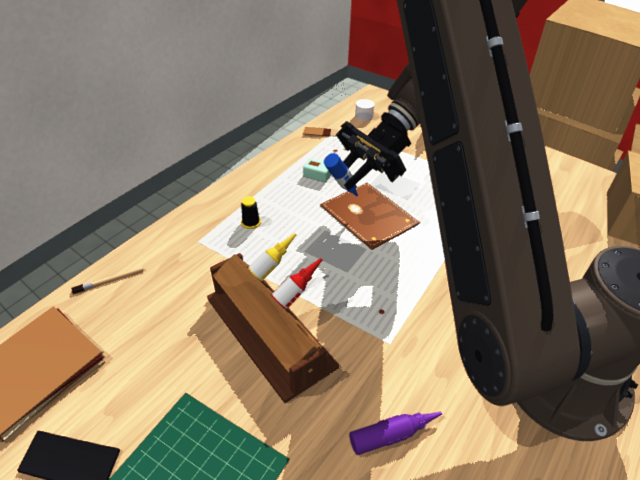

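View pics/top4.png

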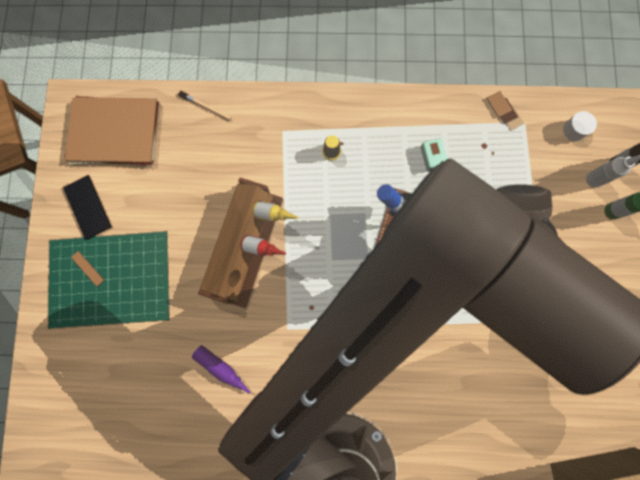

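```bash
python3 - <<'E'
from plan import *
from workcell import bot
o=bot.get_obs();p,r=o["eef_pos"],R.from_quat(o["eef_rot"])
P=np.array(p)+(S+[0,0,.035]-(p+r.apply(tt)))
rows(lin(p,r,P,r),5,.3,p,r)
im=cv2.imread("pics/side4.png")[110:240,290:430];cv2.imwrite("pics/s4z.png",cv2.resize(im,None,fx=4.5,fy=4.5,interpolation=cv2.INTER_CUBIC))
a=r.apply([-1,0,0]);t=p+r.apply(tt)
print([((proj("side",t-s*a)[0]-[290,110])*4.5).round() for s in(0,.036,.08,.16)])
E
```

```text
[[[-0.002, 0.0, 0.001, 0.0, 0.0, 0.0, 0.3], [-0.002, 0.0, 0.001, 0.0, 0.0, 0.0, 0.3], [-0.002, 0.0, 0.001, 0.0, 0.0, 0.0, 0.3], [-0.002, 0.0, 0.001, 0.0, 0.0, 0.0, 0.3], [-0.001, 0.0, 0.001, 0.0, 0.0, 0.0, 0.3]]]
[array([300., 383.]), array([275., 351.]), array([243., 310.]), array([180., 227.])]
```

View pics/s4z.png

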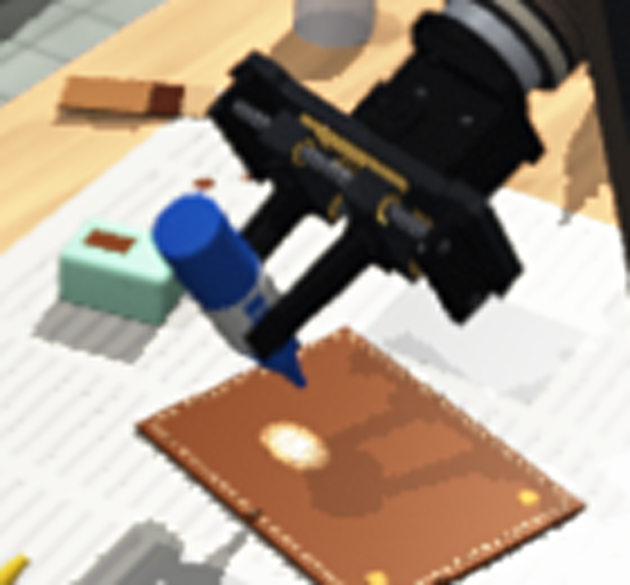

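The zoom shows the nozzle tip at (302,386) against a predicted (300,383), with the bottle slanting down over the scuff at (293,446). I'll lower it about 10 mm and let it settle.

Request:
{"name": "carry_out", "arguments": {
  "moves": [
    [[-0.002,0.0,0.001,0,0,0,0.3],[-0.002,0.0,0.001,0,0,0,0.3],[-0.002,0.0,0.001,0,0,0,0.3],[-0.002,0.0,0.001,0,0,0,0.3],[-0.001,0.0,0.001,0,0,0,0.3]]
  ]
}}

```text
t: 9.85
eef_pos: [0.593, -0.116, 0.1121]
eef_rot: [0.704, 0.527, 0.38, -0.285]
force: [0.6, -0.2, -1.7]
width: 0.0374
```

Request:
{"name": "carry_out", "arguments": {
  "moves": [
    [[0,0,0,0,0,0,0.3],[0,0,0,0,0,0,0.3],[0,0,0,0,0,0,0.3],[0,0,0,0,0,0,0.3],[0,0,0,0,0,0,0.3]]
  ]
}}

```text
t: 10.27
eef_pos: [0.593, -0.1163, 0.1122]
eef_rot: [0.704, 0.527, 0.381, -0.285]
force: [-0.6, -0.4, -0.9]
width: 0.0376
```

```bash
python3 - <<'E'
from plan import *
from workcell import bot
f=bot.grab_frame("side")["image"];print(bot.tip_of("blue_bottle_tip","side")[:3])
cv2.imwrite("pics/s5z.png",cv2.resize(f[110:240,290:430],None,fx=4.5,fy=4.5,interpolation=cv2.INTER_CUBIC))
o=bot.get_obs();p,r=o["eef_pos"],R.from_quat(o["eef_rot"])
a=r.apply([-1,0,0]);t=p+r.apply(tt);print(o["t"],t,a,o["width"],np.abs(o["joint_vel"]).max(),np.degrees(np.arcsin(a[2])))
print([((proj("side",t-s*a)[0]-[290,110])*4.5).round() for s in(0,.16)], proj("side",t),((proj("side",S)[0]-[290,110])*4.5))
E
```

```text
[{'location': [357.6, 201.4], 'p': 0.93}, {'location': [443.0, 414.0], 'p': 0.67}]
10.3667 [ 0.58158293 -0.15473452  0.04161048] [-0.15514285 -0.52492122 -0.83689211] 0.03748734608432091 0.0011736986557273426 -56.8133751216073
[array([300., 397.]), array([181., 244.])] [[356.59631568 198.15257917]] [294.29033215 447.80534157]
```

View pics/s5z.png

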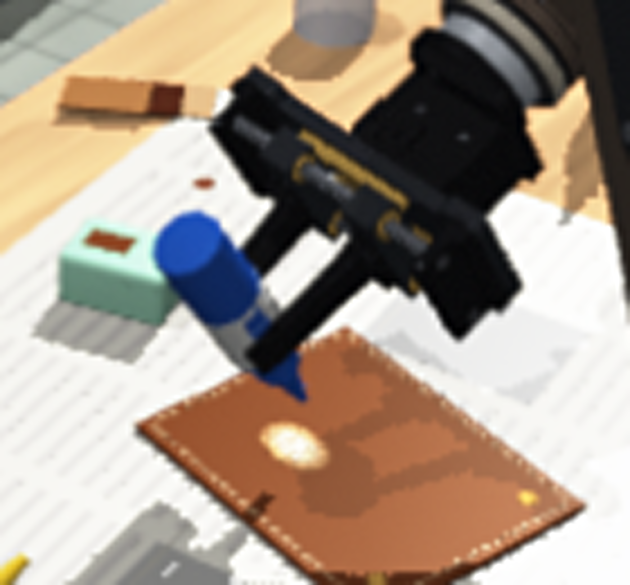

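```bash
python3 -c "
from workcell import bot
print(bot.sign_off(),bot.get_obs()['t'])"
```

```text
the job is handed in; nothing more can be done
the job is handed in; nothing more can be done
```

I drew the blue bottle straight out of its pocket and carried it nozzle-up (about 30° above level) until the tip was over the scuff. There I turned it nozzle-down, and handed the job in at about 10.4 s, still holding it.

**Last checks:**
- **Angle and grip:** the bottle slants down at about 57°, the arm was at rest and the jaws read 37.5 mm.
- **Tip position:** arm readings put the tip at about (0.582, -0.155, 0.042), some 35 mm above the leather and 1 mm from the scuff's measured middle.
- **Disagreement:** the last side picture shows the tip about 1.3 px from that prediction, and the trained network about 3.4 px. The tip may be 2–3 mm further along the bottle's axis, which still leaves it over the scuff and clear of the leather.
- **Not confirmed:** the arm hid the tip from the top camera at the end, so the final position has only the side view behind it.
- **Other things:** after the turn, the red and yellow bottles, the spool and the sponge were where they started. The forces I read stayed under 4 N.

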